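# Screw down the pickle press

### The job

Tighten the fruit pickle press: with a fingertip, push the wings of the steel screw on its lid round clockwise (seen from above), in as many strokes as it takes, until the screw is fully home against its stop, then draw clear. Nothing is to be picked up: leave the press standing where it is, and do not disturb the jar, tub, cup and bottle around it.

Things in the scene. Friction and masses are not known exactly. Their poses are not given: they have to be found in the camera images.
- press: square pickle press, loose on the table: clear tub 150 x 150 mm with a white lid 156 x 156 mm whose top lies 130 mm above the table; grey clips on its own +y and -y sides reach 82 mm from the centre; pale fruit and a white pressing plate inside are only seen. About 2.5 kg, so light pushes do not shift it. Origin: centre of the underside, z up.
- wing_screw (a joint): turn of the steel wing screw in rad about the upright axis at the lid's centre; grows as the screw is turned clockwise seen from above (tightened). It starts about 0.8 to 1.4 turns short of home. The hard stop (fully home) is at 12.566. Light dry friction of 0.05 Nm: about 1.5 N at a wing, and it stays where it is left. The screw stays at the same height as it turns; only the plate inside moves down, 12 mm a turn.
- screw_top (a point): point on the screw's axis at the height of the wings' top edge, 172 mm above the table. A hub of 13 mm radius reaches up to 9 mm below this height; below it a grey collar (22 mm radius) reaches 36 mm below this height and the lid's top 42 mm below it.
- wing_tip (a point): outer end of one of the two wings, at the height of its top edge, 48 mm from the axis. The wings are two upright steel plates in one straight line through the axis, 8 mm thick, 28 mm tall, each reaching 48 mm from the axis (96 mm over both); their lower edge is 14 mm above the lid. This wing's direction is from screw_top to wing_tip, the other wing is opposite.
- jar: bystander: closed brown jar, 76 mm wide, 110 mm tall, loose. Origin: centre of the underside.
- tub: bystander: low closed tub of pale fruit, 90 mm wide, 70 mm tall, loose. Origin: centre of the underside.
- cup: bystander: open steel cup, 72 mm wide, 85 mm tall, loose. Origin: centre of the underside.
- bottle: bystander: small closed bottle, 60 mm wide, 160 mm tall, loose. Origin: centre of the underside.
There are look-alikes about, which are no part of the job. What is meant by the press is not purple or red, and is the larger of those in its own colour.

How it is judged:
By the outcome, as a careful person would: the job done as asked, in the order asked, and still so for the second after the job is handed in, with the robot touching nothing.
It also fails if it takes over 58 s, if anything falls off the work surface, if the arm or the gripper's body presses on something with over 40 N, if the wrist force passes 120 N, or if a joint passes its speed limit or range.

### The arm

A 6-joint arm with a two-finger parallel gripper is mounted at the origin on the work surface. World frame = base frame: x ahead of the robot, y to its left, z up, the work surface at z = 0. Lengths are in mm, angles in degrees, forces in N, time in s.
With the tool pointing down it reaches from about 350 to 850 mm from the base axis. Payload 8.1 kg.
Tool frame: the origin (TCP) lies between the finger pads; the fingertips stand 19 mm ahead of it and the grasp point (between the pads) is the TCP (nose_length is the distance from the TCP to the fingertips, in mm); y points along the fingers, x is the direction in which the jaws open and shut, and the axes are right-handed (so a half turn about y gives the same grasp; the last joint's range is limited). The gripper opens to 85 mm and grips with 20 to 120 N. Pads are 22 mm wide; open, the fingers measure 114 mm over their backs; the gripper's body (76 mm by 85 mm) begins 54 mm behind the grasp point. The pads swing forward as they close: fully open they stand 13 mm farther back than shut.
Start: joints at [61.455, 7.471, 85.268, -0, 87.261, -4.893], TCP at [240.685, 549.615, 250.292] pointing down, gripper open.
Joint ranges: [-169.43, 169.43], [-51.17, 129.36], [1.28, 143.12], [-76.62, 256.62], [0, 156.53], [-152.29, 152.29]. Speed limits (degrees/s): [136.94, 136.94, 159.86, 180, 180, 180].

### API

Orientations are given as [roll, pitch, yaw] about the fixed x, y, z axes, in that order (R = Rz(yaw) Ry(pitch) Rx(roll)).
In Python, from bench import sense, snapshot, camera_info, hand_in, nose_length gives the robot as it stands.
- The arm moves only by the tool arm_command, never from a script. Its argument "commands" is a list of rows, each a list of 3 entries, a list of its own where there are three numbers: the opening in per cent of the stroke, from 0 (shut) to 100 (fully open), then the shift along the world's x, y, z in units of 30 mm (1.0 is 30 mm), then the turn, a rotation vector about the world's x, y, z in degrees. A call has 1 to 5 rows; each row shifts and turns the pose as measured when the row begins; what a row does not reach is not made up. A row lasts 1/12 s, in which the tool goes at most 41.7 mm and 7.16 degrees, less where a joint would pass 70% of its speed; a pose out of reach is approached as far as the arm can. A call is refused whole if a number of a shift passes 1 or a number of a turn 7.16, either way. A call with a gripper value outside its range is refused whole. The fingers move at their own pace and stop on an object; "force" is the grip in N (left out, the last holds). Time passes only in rows, so rows that do not move let the fingers close. It gives the time, the measured TCP pose, the force and the opening at its end, in the units of the state.
- sense(): the state, without advancing time (a new reading comes with each control period).
- snapshot(name): name is "scene" or "top"; returns the picture (400x640x3 uint8, blue, green, red); there is no depth.
- camera_info(name): a dict with "fx", "fy", "cx", "cy" (pixels), "rvec" (rotation vector, rad) and "tvec" (3), from world to camera coordinates, as OpenCV has them. Camera axes: x right, y down, z forward; pixel columns grow to the right and rows downward; lengths in mm; the calibration is good to about 2 mm. A picture is of the moment at which its call begins. camera_info takes no time and is no camera call.
- hand_in(): hands the job in, once; it reports no verdict.
The state is a dict: "time": time; "joint_pos": joint angles; "qd": joint speeds; "joint_efforts": joint torques, N m; "tool_pos": TCP position; "tcp_rot": TCP orientation; "ft_force": force on the tool from outside, world axes, zero at the start; "wrist_torque": the same for the moment, N m; "finger_gap": finger opening in mm.
Only numpy, scipy, OpenCV 4.12 (cv2) and the standard library are available. Lean on these libraries where they do the work, as an engineer would, in place of code of your own. Each camera call takes 0.05 s, during which the arm holds its last target. There are 200 camera calls.

## Working session

There is one attempt and no reset: what is moved stays moved. The work goes in short steps, Python scripts to look and compute and a tool call to move; the robot and the scene stay as the last step left them, time stands still between calls to the robot, and variables do not carry over. Pictures are saved under pics/ and viewed, about 8 in all and at most 12, crops included, and the job is handed in when it is done.

Besides the shell and the picture viewer there is one more tool, called after "Request:" by a JSON object that holds its "op" and its "data". arm_command: Moves the arm, as the interface text tells. Its arguments: {"type":"object","properties":{"commands":{"type":"array"},"force":{"type":"number"}},"required":["commands"]}

```bash
mkdir -p pics
cat > h.py <<'E'
import numpy as np,cv2
from bench import *
def cam(n):
    c=camera_info(n);R=cv2.Rodrigues(np.array(c["rvec"],float))[0];t=np.array(c["tvec"],float).ravel()
    return c,R,t
def ray(n,u,v,z):
    c,R,t=cam(n);d=R.T@np.array([(u-c["cx"])/c["fx"],(v-c["cy"])/c["fy"],1.]);o=-R.T@t
    return o+d*(z-o[2])/d[2]
def proj(n,p):
    c,R,t=cam(n);q=R@np.array(p,float)+t
    return q[0]/q[2]*c["fx"]+c["cx"],q[1]/q[2]*c["fy"]+c["cy"]
E
python3 - <<'E'
from h import *
for n in("scene","top"):
    cv2.imwrite(f"pics/{n}0.png",snapshot(n)); c,R,t=cam(n);print(n,-R.T@t,c["fx"])
s=sense();print(s)
E
```

```text
scene [1018.88774655 -429.58292013 1085.92405517] 488.30514745768875
top [480.43435466  22.75527191 984.93864351] 392.184822934603
{'time': 0.1, 'joint_pos': array([ 6.14539767e+01,  7.51087658e+00,  8.53233135e+01, -2.55868861e-03,
        8.72598875e+01, -4.89336291e+00]), 'qd': array([-0.03007745, -0.22461505, -0.04697112,  0.0247338 ,  0.01775114,
        0.03840284]), 'joint_efforts': array([ 1.07211636e-03, -5.70953107e+01, -5.01938045e+01, -1.60932800e-04,
        8.29230848e-03, -1.67030720e-05]), 'tool_pos': array([240.49304948, 549.1969482 , 249.34566788]), 'tcp_rot': array([-89.99452128,   0.09395269,  66.34746853]), 'ft_force': array([-0.27839741, -0.37467095,  0.65354682]), 'wrist_torque': array([-0.00523104,  0.00473496,  0.02609454]), 'finger_gap': 85.20970244072157}
```

View pics/scene0.png

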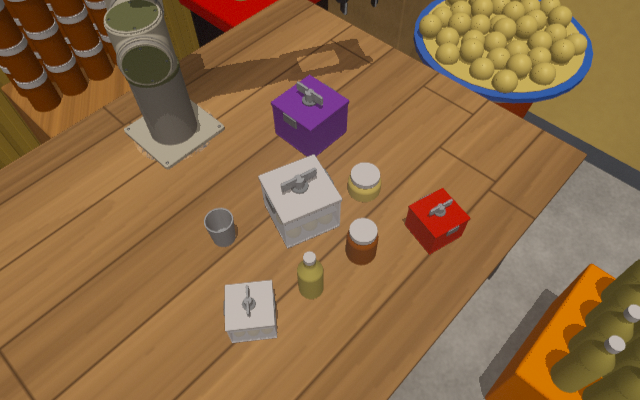

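View pics/top0.png

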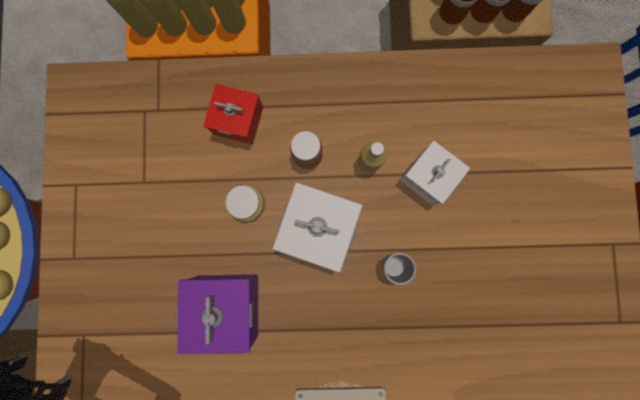

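The target is the larger white press, at top (318,227) and scene (300,190). Its wings run roughly left to right in the top view. Next I'll zoom in and measure it.

Run:
```python
from h import *
im=cv2.imread("pics/top0.png");sc=cv2.imread("pics/scene0.png")
a=cv2.resize(im[170:290,260:380],(480,480),interpolation=cv2.INTER_CUBIC);b=cv2.resize(sc[150:230,255:335],(320,480)[::1] and (300,300),interpolation=cv2.INTER_CUBIC)
o=np.zeros((480,780,3),np.uint8);o[:,:480]=a;o[:300,480:]=b;cv2.imwrite("pics/z.png",o)
hsv=cv2.cvtColor(im,cv2.COLOR_BGR2HSV);m=((hsv[...,1]<40)&(hsv[...,2]>165)).astype(np.uint8);m[:,:270]=0;m[:,365:]=0;m[:180]=0;m[275:]=0
m=cv2.morphologyEx(m,cv2.MORPH_CLOSE,np.ones((3,3)))
c=max(cv2.findContours(m,0,2)[0],key=cv2.contourArea);r=cv2.minAreaRect(c)
P=[ray("top",u,v,130) for u,v in cv2.boxPoints(r)];print(np.round(P),np.mean(P,0),[np.linalg.norm(P[i]-P[i-1]) for i in range(4)])
for n,u,v,z,w in[("jar",306,144,110,0),("tub",242,203,70,0),("bottle",377,149,160,0),("cup",402,263,85,0),("hub",317,227,163,0)]:print(n,np.round(ray("top",u,v,z)))
```

```text
[[448. 138. 130.]
 [593.  86. 130.]
 [540. -58. 130.]
 [397.  -5. 130.]] [494.62055854  39.89103999 130.        ] [np.float64(151.5988921129966), np.float64(153.67123950654667), np.float64(153.73280368915948), np.float64(152.31140789770058)]
jar [683.  60. 110.]
tub [556. 216.  70.]
bottle [655. -93. 160.]
cup [ 408. -149.   85.]
hub [493.  39. 163.]
```

View pics/z.png

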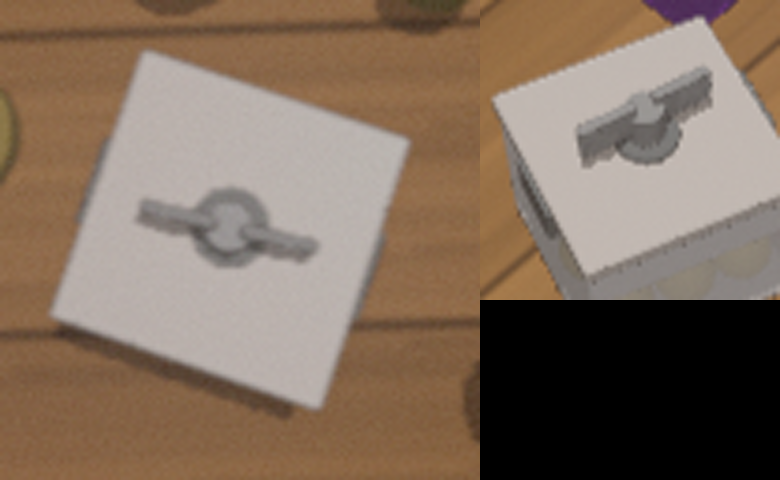

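The lid is square (about 153 mm, expected 156), with its centre at about (494.5, 39.5), which agrees with the hub. The wings point at about 77°, and clockwise means decreasing angle. I'll bring the shut fingers to polar angle 135° at radius 35.

Request:
{"op": "arm_command", "data": {"commands": [[0,[0.47,-1,0],[0,0,0]],[0,[0.47,-1,0],[0,0,0]],[0,[0.47,-1,0],[0,0,0]],[0,[0.47,-1,0],[0,0,0]],[0,[0.47,-1,0],[0,0,0]]]}}

```text
time: 0.52
tool_pos: [308.0, 397.3, 244.7]
tcp_rot: [-89.8, 0.4, 66.9]
ft_force: [1.3, -0.9, 0.5]
finger_gap: 25.4
```

Request:
{"op": "arm_command", "data": {"commands": [[0,[0.47,-1,0],[0,0,0]],[0,[0.47,-1,0],[0,0,0]],[0,[0.47,-1,0],[0,0,0]],[0,[0.47,-1,0],[0,0,0]],[0,[0.47,-1,0],[0,0,0]]]}}

```text
time: 0.93
tool_pos: [378.8, 239.1, 242.4]
tcp_rot: [-89.7, 0.6, 67.0]
ft_force: [1.6, -0.1, 0.4]
finger_gap: 0.2
```

Request:
{"op": "arm_command", "data": {"commands": [[0,[0.47,-1,0],[0,0,0]],[0,[0.47,-1,0],[0,0,0]],[0,[0.47,-1,0],[0,0,0]],[0,[0.47,-1,0],[0,0,0]],[0,[0,0,0],[0,0,0]]]}}

```text
time: 1.35
tool_pos: [437.0, 107.8, 240.9]
tcp_rot: [-89.7, 0.7, 66.8]
ft_force: [-0.0, 0.4, -0.3]
finger_gap: -0.0
```

Run:
```python
from h import *
s=sense();print({k:np.round(s[k],1) for k in("time","tool_pos","tcp_rot","ft_force","finger_gap","joint_pos")},nose_length() if callable(nose_length) else nose_length)
```

```text
{'time': np.float64(1.4), 'tool_pos': array([437. , 107.8, 240.9]), 'tcp_rot': array([-89.7,   0.7,  66.8]), 'ft_force': array([-0. ,  0.4, -0.3]), 'finger_gap': np.float64(-0.0), 'joint_pos': array([  7.7, -15.5, 108.2,  -0.5,  88. , -59.1])} 19.0
```

Request:
{"op": "arm_command", "data": {"commands": [[0,[0.55,-0.73,0],[0,0,0]],[0,[0.55,-0.73,0],[0,0,0]],[0,[0,0,0],[0,0,0]],[0,[0,0,-0.4],[0,0,0]],[0,[0,0,0],[0,0,0]]]}}

```text
time: 1.77
tool_pos: [470.5, 60.3, 226.3]
tcp_rot: [-89.6, 0.7, 66.4]
ft_force: [-1.1, -0.8, -1.1]
finger_gap: 0.1
```

Run:
```python
from h import *
im=snapshot("top");sc=snapshot("scene")
p=sense()["tool_pos"];print(p)
o=np.zeros((480,780,3),np.uint8);o[:,:480]=cv2.resize(im[170:290,260:380],(480,480));o[:300,480:]=cv2.resize(sc[130:230,245:345],(300,300));cv2.imwrite("pics/z1.png",o)
```

```text
[471.02081076  60.9578727  228.41993345]
```

View pics/z1.png

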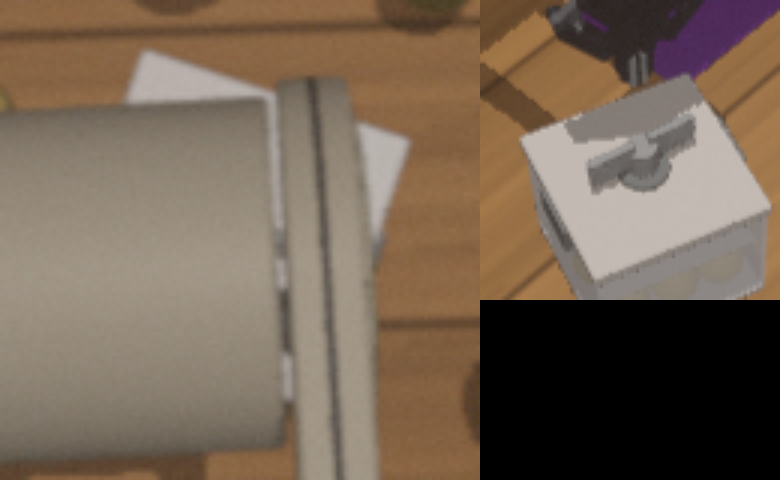

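The shut fingers stand above the lid behind the wing (scene crop), clear of everything. The top view is blocked by the arm. Descending.

Request:
{"op": "arm_command", "data": {"commands": [[0,[-0.1,0.13,-0.6],[0,0,0]],[0,[0,0,-0.6],[0,0,0]],[0,[0,0,-0.5],[0,0,0]],[0,[0,0,-0.2],[0,0,0]],[0,[0,0,0],[0,0,0]]]}}

```text
time: 2.28
tool_pos: [466.9, 69.5, 171.3]
tcp_rot: [-89.8, 0.5, 66.9]
ft_force: [-0.0, 0.1, -0.3]
finger_gap: -0.2
```

```bash
cat > w.py <<'E'
from h import *
import sys
C=np.array([494.5,39.5]);st=float(sys.argv[1]);n=int(sys.argv[2]);r=35
s=sense();p=s["tool_pos"];d=p[:2]-C;a=np.degrees(np.arctan2(d[1],d[0]))
f=s["ft_force"];t=np.array([d[1],-d[0]])/np.linalg.norm(d)
print("t",s["time"],"ang",a.round(1),"r",np.linalg.norm(d).round(1),"z",p[2].round(1),"ftan",(f[:2]@t).round(1),"frad",(f[:2]@d/np.linalg.norm(d)).round(1))
q=p[:2]
for i in range(n):
    b=np.radians(a-st*(i+1));w=C+r*np.array([np.cos(b),np.sin(b)]);print(np.round((w-q)/30,2).tolist());q=w
E
python3 w.py 12 10
```

```text
t 2.2833 ang 132.6 r 40.7 z 171.3 ftan 0.1 frad 0.1
[0.33, 0.0]
[0.22, 0.1]
[0.24, 0.05]
[0.24, 0.0]
[0.24, -0.05]
[0.22, -0.1]
[0.2, -0.14]
[0.17, -0.18]
[0.12, -0.21]
[0.08, -0.23]
```

Request:
{"op": "arm_command", "data": {"commands": [[0,[0.33,0,0],[0,0,0]],[0,[0.22,0.1,0],[0,0,0]],[0,[0.24,0.05,0],[0,0,0]],[0,[0.24,0,0],[0,0,0]],[0,[0.24,-0.05,0],[0,0,0]]]}}

```text
time: 2.7
tool_pos: [505.7, 75.3, 173.7]
tcp_rot: [-89.8, 0.5, 67.1]
ft_force: [-1.0, -0.2, 0.1]
finger_gap: -0.1
```

```bash
python3 w.py 12 5; python3 -c "
from h import *
sc=snapshot('scene');cv2.imwrite('pics/s1.png',cv2.resize(sc[130:230,245:345],(500,500)))"
```

```text
t 2.7 ang 72.6 r 37.5 z 173.7 ftan -0.9 frad -0.5
[0.2, -0.18]
[0.2, -0.14]
[0.17, -0.18]
[0.12, -0.21]
[0.08, -0.23]
```

View pics/s1.png

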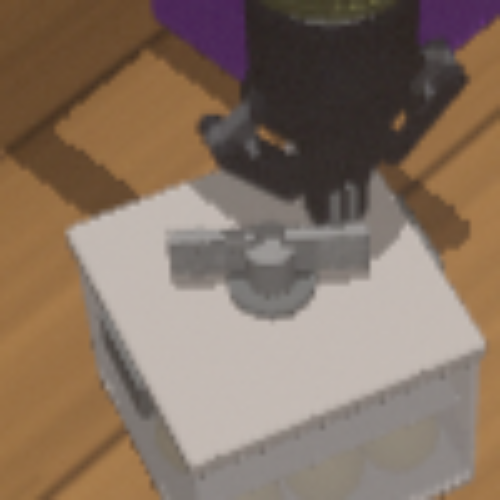

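The wing has turned and the finger sits behind it, so I'll continue.

Request:
{"op": "arm_command", "data": {"commands": [[0,[0.2,-0.18,-0.03],[0,0,0]],[0,[0.2,-0.14,0],[0,0,0]],[0,[0.17,-0.18,0],[0,0,0]],[0,[0.12,-0.21,0],[0,0,0]],[0,[0.08,-0.23,0],[0,0,0]]]}}

```text
time: 3.17
tool_pos: [532.9, 45.4, 173.3]
tcp_rot: [-89.9, 0.4, 67.1]
ft_force: [0.2, 1.6, -0.6]
finger_gap: -0.0
```

```bash
python3 w.py 12 5
```

```text
t 3.1667 ang 8.7 r 38.8 z 173.3 ftan -1.6 frad 0.4
[-0.11, -0.26]
[-0.04, -0.24]
[-0.09, -0.23]
[-0.13, -0.2]
[-0.17, -0.17]
```

Request:
{"op": "arm_command", "data": {"commands": [[0,[-0.11,-0.26,-0.03],[0,0,0]],[0,[-0.04,-0.24,0],[0,0,0]],[0,[-0.09,-0.23,0],[0,0,0]],[0,[-0.13,-0.2,0],[0,0,0]],[0,[-0.17,-0.17,0],[0,0,0]]]}}

```text
time: 3.58
tool_pos: [517.3, 7.3, 173.0]
tcp_rot: [-90.0, 0.4, 67.0]
ft_force: [1.9, 1.0, -0.2]
finger_gap: -0.0
```

```bash
python3 w.py 12 5
```

```text
t 3.5833 ang -54.7 r 39.4 z 173.0 ftan -2.1 frad 0.3
[-0.3, 0.0]
[-0.23, -0.07]
[-0.24, -0.02]
[-0.24, 0.03]
[-0.23, 0.08]
```

Request:
{"op": "arm_command", "data": {"commands": [[0,[-0.3,0,0],[0,0,0]],[0,[-0.23,-0.05,0],[0,0,0]],[0,[-0.24,0,0],[0,0,0]],[0,[-0.24,0.05,0],[0,0,0]],[0,[-0.22,0.1,0],[0,0,0]]]}}

```text
time: 4.0
tool_pos: [477.6, 6.6, 173.7]
tcp_rot: [-90.3, 0.4, 66.8]
ft_force: [2.2, -1.0, 0.3]
finger_gap: -0.2
```

```bash
python3 w.py 10 4
```

```text
t 4.0 ang -117.2 r 37.0 z 173.7 ftan -2.4 frad -0.1
[-0.14, 0.17]
[-0.15, 0.14]
[-0.12, 0.16]
[-0.09, 0.18]
```

Request:
{"op": "arm_command", "data": {"commands": [[0,[-0.14,0.17,0],[0,0,0]],[0,[-0.15,0.14,0],[0,0,0]],[0,[-0.12,0.16,0],[0,0,0]],[0,[0,0,0],[0,0,0]]]}}

```text
time: 4.33
tool_pos: [462.7, 22.4, 174.1]
tcp_rot: [-90.3, 0.5, 66.9]
ft_force: [0.7, -0.8, 0.3]
finger_gap: -0.3
```

```bash
python3 w.py 5 5;  python3 -c "
from h import *
sc=snapshot('scene');cv2.imwrite('pics/s2.png',cv2.resize(sc[130:230,245:345],(500,500)))"
```

```text
t 4.3333 ang -151.7 r 36.1 z 174.1 ftan -1.0 frad -0.2
[-0.01, 0.11]
[-0.04, 0.1]
[-0.03, 0.1]
[-0.02, 0.1]
[-0.01, 0.1]
```

View pics/s2.png

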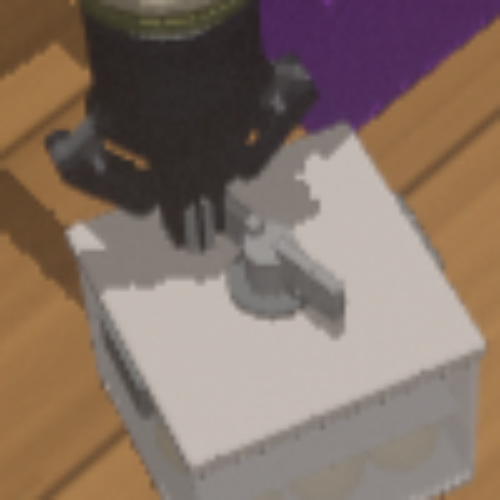

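The press hasn't moved and the wing is about 256° round. From here I use gentle steps and watch the force.

Request:
{"op": "arm_command", "data": {"commands": [[0,[-0.02,0.1,-0.03],[0,0,0]],[0,[-0.03,0.1,0],[0,0,0]],[0,[-0.02,0.1,0],[0,0,0]],[0,[-0.01,0.1,0],[0,0,0]],[0,[-0.01,0.1,0],[0,0,0]]]}}

```text
time: 4.8
tool_pos: [460.1, 38.1, 172.8]
tcp_rot: [-90.3, 0.5, 66.9]
ft_force: [0.7, -1.3, -0.7]
finger_gap: -0.1
```

```bash
python3 w.py 5 5
```

```text
t 4.8 ang -177.6 r 34.5 z 172.8 ftan -1.3 frad -0.7
[-0.02, 0.1]
[0.01, 0.1]
[0.02, 0.1]
[0.03, 0.1]
[0.03, 0.1]
```

Request:
{"op": "arm_command", "data": {"commands": [[0,[-0.01,0.1,0],[0,0,0]],[0,[0.01,0.1,0],[0,0,0]],[0,[0.02,0.1,0],[0,0,0]],[0,[0.03,0.1,0],[0,0,0]],[0,[0.03,0.1,0],[0,0,0]]]}}

```text
time: 5.22
tool_pos: [461.9, 54.5, 172.1]
tcp_rot: [-90.2, 0.6, 66.9]
ft_force: [-0.5, -1.9, 0.1]
finger_gap: -0.6
```

```bash
python3 w.py 5 5
```

```text
t 5.2167 ang 155.3 r 35.9 z 172.1 ftan -2.0 frad -0.3
[0.07, 0.08]
[0.05, 0.09]
[0.06, 0.08]
[0.07, 0.08]
[0.07, 0.07]
```

Request:
{"op": "arm_command", "data": {"commands": [[0,[0.06,0.09,0],[0,0,0]],[0,[0.05,0.09,0],[0,0,0]],[0,[0.06,0.08,0],[0,0,0]],[0,[0.07,0.08,0],[0,0,0]],[0,[0.07,0.07,0],[0,0,0]]]}}

```text
time: 5.63
tool_pos: [471.4, 68.8, 171.7]
tcp_rot: [-90.1, 0.6, 66.9]
ft_force: [-1.2, -1.1, 0.1]
finger_gap: -0.3
```

```bash
python3 w.py 5 5
```

```text
t 5.6333 ang 128.2 r 37.3 z 171.7 ftan -1.7 frad -0.1
[0.13, 0.0]
[0.09, 0.05]
[0.09, 0.04]
[0.1, 0.04]
[0.1, 0.03]
```

Request:
{"op": "arm_command", "data": {"commands": [[0,[0.11,0.02,0],[0,0,0]],[0,[0.09,0.04,0],[0,0,0]],[0,[0.09,0.04,0],[0,0,0]],[0,[0.1,0.03,0],[0,0,0]]]}}

```text
time: 5.97
tool_pos: [483.9, 73.6, 171.4]
tcp_rot: [-90.0, 0.6, 66.9]
ft_force: [-1.7, -1.3, -1.1]
finger_gap: -0.0
```

```bash
python3 w.py 3 5
```

```text
t 5.9667 ang 107.2 r 35.7 z 171.4 ftan -2.0 frad -0.7
[0.07, -0.0]
[0.06, 0.01]
[0.06, 0.01]
[0.06, 0.01]
[0.06, 0.0]
```

Request:
{"op": "arm_command", "data": {"commands": [[0,[0.07,0.01,0],[0,0,0]],[0,[0.07,0.01,0],[0,0,0]],[0,[0.07,0.01,0],[0,0,0]]]}}

```text
time: 6.22
tool_pos: [491.0, 74.7, 171.1]
tcp_rot: [-90.0, 0.6, 66.9]
ft_force: [-1.7, 0.2, 0.6]
finger_gap: -0.3
```

Request:
{"op": "arm_command", "data": {"commands": [[0,[0.07,0,0],[0,0,0]],[0,[0.07,0,0],[0,0,0]],[0,[0.07,0,0],[0,0,0]]]}}

```text
time: 6.47
tool_pos: [497.7, 74.8, 171.0]
tcp_rot: [-89.9, 0.6, 66.9]
ft_force: [-2.6, -1.0, 0.1]
finger_gap: -0.2
```

```bash
python3 w.py 5 5
```

```text
t 6.4667 ang 84.9 r 35.5 z 171.0 ftan -2.5 frad -1.3
[0.1, -0.03]
[0.1, -0.02]
[0.1, -0.03]
[0.09, -0.04]
[0.09, -0.05]
```

Request:
{"op": "arm_command", "data": {"commands": [[0,[0.1,-0.02,0],[0,0,0]],[0,[0.1,-0.02,0],[0,0,0]],[0,[0.1,-0.03,0],[0,0,0]],[0,[0.09,-0.04,0],[0,0,0]],[0,[0.09,-0.05,0],[0,0,0]]]}}

```text
time: 6.88
tool_pos: [513.3, 70.3, 170.9]
tcp_rot: [-89.9, 0.6, 66.9]
ft_force: [-2.6, 1.0, 0.9]
finger_gap: -0.1
```

```bash
python3 w.py 5 5
```

```text
t 6.8833 ang 58.6 r 36.1 z 170.9 ftan -2.7 frad -0.5
[0.07, -0.09]
[0.08, -0.06]
[0.07, -0.07]
[0.07, -0.08]
[0.06, -0.08]
```

Request:
{"op": "arm_command", "data": {"commands": [[0,[0.07,-0.08,0],[0,0,0]],[0,[0.08,-0.06,0],[0,0,0]],[0,[0.07,-0.07,0],[0,0,0]],[0,[0.07,-0.08,0],[0,0,0]],[0,[0.06,-0.08,0],[0,0,0]]]}}

```text
time: 7.3
tool_pos: [525.5, 58.6, 171.0]
tcp_rot: [-89.9, 0.5, 67.0]
ft_force: [-1.8, 2.3, 0.4]
finger_gap: 0.2
```

```bash
python3 w.py 3 5
```

```text
t 7.3 ang 31.6 r 36.4 z 171.0 ftan -2.9 frad -0.4
[-0.01, -0.08]
[0.03, -0.05]
[0.02, -0.06]
[0.02, -0.06]
[0.02, -0.06]
```

Request:
{"op": "arm_command", "data": {"commands": [[0,[0.02,-0.07,0],[0,0,0]],[0,[0.03,-0.06,0],[0,0,0]],[0,[0.02,-0.06,0],[0,0,0]],[0,[0.02,-0.06,0],[0,0,0]]]}}

```text
time: 7.63
tool_pos: [529.3, 50.0, 171.3]
tcp_rot: [-90.0, 0.5, 66.9]
ft_force: [-0.6, 1.1, -0.6]
finger_gap: 0.2
```

```bash
python3 w.py 3 3
```

```text
t 7.6333 ang 16.8 r 36.3 z 171.3 ftan -1.2 frad -0.3
[-0.03, -0.07]
[0.01, -0.06]
[0.01, -0.06]
```

Request:
{"op": "arm_command", "data": {"commands": [[0,[0,-0.06,0],[0,0,0]],[0,[0.01,-0.06,0],[0,0,0]]]}}

```text
time: 7.8
tool_pos: [529.8, 46.2, 171.4]
tcp_rot: [-90.0, 0.4, 66.9]
ft_force: [-2.7, 8.7, -0.4]
finger_gap: -0.3
```

Request:
{"op": "arm_command", "data": {"commands": [[0,[0,-0.06,0],[0,0,0]],[0,[0,-0.06,0],[0,0,0]]]}}

```text
time: 7.97
tool_pos: [530.1, 44.7, 171.6]
tcp_rot: [-89.9, 0.2, 67.0]
ft_force: [2.9, 7.1, -3.5]
finger_gap: -0.3
```

```bash
python3 w.py 3 3
```

```text
t 7.9667 ang 8.4 r 36.0 z 171.6 ftan -6.6 frad 3.9
[-0.03, -0.07]
[0.0, -0.06]
[0.0, -0.06]
```

The force jumped to about 9 N at the predicted home angle, with the wing along the press's own x axis. One more small press to confirm, then a look.

Request:
{"op": "arm_command", "data": {"commands": [[0,[0,-0.06,0],[0,0,0]],[0,[0,0,0],[0,0,0]]]}}

```text
time: 8.13
tool_pos: [530.5, 44.7, 171.6]
tcp_rot: [-89.9, -0.1, 67.0]
ft_force: [0.5, 0.8, -1.1]
finger_gap: 0.0
```

```bash
python3 w.py 3 3;  python3 -c "
from h import *
sc=snapshot('scene');cv2.imwrite('pics/s3.png',cv2.resize(sc[130:230,245:345],(500,500)))"
```

```text
t 8.1333 ang 8.3 r 36.4 z 171.6 ftan -0.7 frad 0.6
[-0.04, -0.07]
[0.0, -0.06]
[0.0, -0.06]
```

View pics/s3.png

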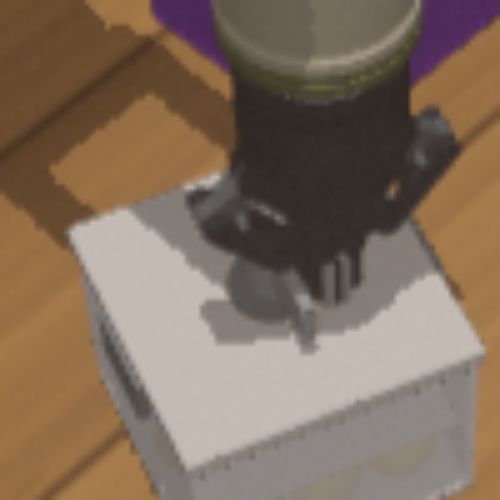

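The finger was blocked and did not advance, and the press corners are where they were. I'll give it one last light press, then back off counter-clockwise, rise and clear the view.

Request:
{"op": "arm_command", "data": {"commands": [[0,[0,-0.08,0],[0,0,0]],[0,[0,-0.08,0],[0,0,0]]]}}

```text
time: 8.35
tool_pos: [530.9, 42.1, 172.0]
tcp_rot: [-89.9, -0.3, 67.1]
ft_force: [2.9, 8.9, -2.0]
finger_gap: 0.4
```

Request:
{"op": "arm_command", "data": {"commands": [[0,[0.05,0.3,0],[0,0,0]],[0,[0,0.1,0.4],[0,0,0]],[0,[0,0,1],[0,0,0]],[0,[0,0,1],[0,0,0]],[0,[-0.3,1,0.3],[0,0,0]]]}}

```text
time: 8.77
tool_pos: [521.4, 80.8, 253.9]
tcp_rot: [-89.6, 0.2, 66.8]
ft_force: [0.9, 1.0, 0.6]
finger_gap: 0.1
```

Request:
{"op": "arm_command", "data": {"commands": [[0,[-0.4,1,0],[0,0,0]],[0,[-0.4,1,0],[0,0,0]],[0,[-0.4,1,0],[0,0,0]],[0,[-0.4,1,0],[0,0,0]],[0,[-0.4,1,0],[0,0,0]]]}}

```text
time: 9.18
tool_pos: [462.9, 234.0, 266.4]
tcp_rot: [-90.5, -0.1, 66.4]
ft_force: [0.7, 0.1, -0.6]
finger_gap: 0.1
```

Request:
{"op": "arm_command", "data": {"commands": [[0,[-0.4,1,0],[0,0,0]],[0,[-0.4,1,0],[0,0,0]],[0,[-0.4,1,0],[0,0,0]],[0,[-0.4,1,0],[0,0,0]],[0,[0,0,0],[0,0,0]]]}}

```text
time: 9.6
tool_pos: [410.1, 363.8, 273.6]
tcp_rot: [-90.9, -0.3, 66.5]
ft_force: [0.2, -0.8, -0.1]
finger_gap: -0.3
```

Run:
```python
from h import *
im=snapshot("top");o=np.hstack([cv2.resize(cv2.imread("pics/top0.png")[110:310,200:440],(400,333)),cv2.resize(im[110:310,200:440],(400,333))]);cv2.imwrite("pics/f.png",o)
d=cv2.absdiff(im,cv2.imread("pics/top0.png")).max(2);d=(d>35).astype(np.uint8)[:, :]
n,_,st,_=cv2.connectedComponentsWithStats(d);print([s.tolist() for s in st[1:] if s[4]>8])
```

```text
[[298, 181, 48, 18, 104], [289, 183, 8, 20, 40], [319, 205, 9, 14, 51], [354, 205, 11, 26, 63], [294, 220, 18, 15, 113], [323, 228, 16, 8, 79], [308, 236, 8, 13, 46], [0, 244, 218, 156, 14540], [272, 247, 49, 19, 122], [11, 332, 5, 4, 10], [147, 334, 115, 66, 2985], [85, 336, 13, 7, 58], [23, 339, 4, 6, 10], [14, 341, 5, 7, 12], [101, 344, 80, 56, 1134], [19, 346, 4, 5, 9], [95, 369, 41, 31, 768], [64, 397, 6, 3, 13]]
```

View pics/f.png

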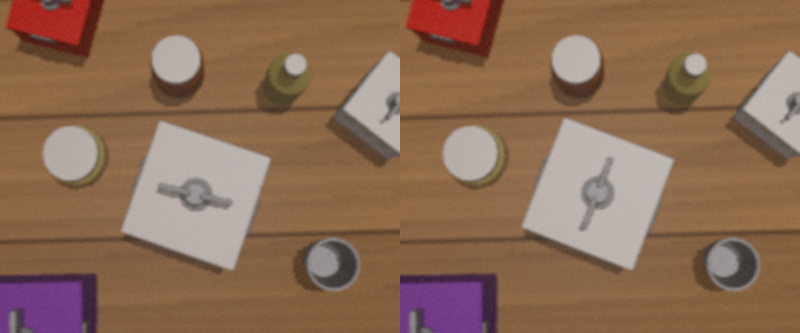

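Run:
```python
from h import *
for im in(cv2.imread("pics/top0.png"),snapshot("top")):
    hsv=cv2.cvtColor(im,cv2.COLOR_BGR2HSV);m=((hsv[...,1]<40)&(hsv[...,2]>165)).astype(np.uint8);m[:,:270]=0;m[:,367:]=0;m[:175]=0;m[278:]=0
    m=cv2.morphologyEx(m,cv2.MORPH_CLOSE,np.ones((3,3)))
    c=max(cv2.findContours(m,0,2)[0],key=cv2.contourArea);r=cv2.minAreaRect(c);P=[ray("top",u,v,130) for u,v in cv2.boxPoints(r)]
    e=P[1]-P[0];print(np.mean(P,0).round(1),"edge",np.degrees(np.arctan2(e[1],e[0])).round(1)%90)
    inn=cv2.erode(cv2.drawContours(np.zeros_like(m),[cv2.boxPoints(r).astype(int)],-1,1,-1),np.ones((9,9)))
    g=((hsv[...,2]<150)&(inn>0));ys,xs=np.nonzero(g);Q=np.array([ray("top",u,v,165)[:2] for u,v in zip(xs,ys)])
    w,V=np.linalg.eigh(np.cov(Q.T));print("wing",np.degrees(np.arctan2(V[1,1],V[0,1])).round(1)%180,len(Q))
```

```text
[494.6  39.9 130. ] edge 70.3
wing 75.1 419
[497.2  36.5 130. ] edge 67.3
wing 157.2 329
```

```bash
python3 -c "
from bench import *
print(hand_in())"
```

```text
the job is handed in; nothing more can be done
None
```

I turned the screw on the larger white press clockwise about 455° in one continuous fingertip sweep until it hit its stop, then drew clear and handed in at about 10 s. The press did not stay exactly where it stood: the last pushes against the stop moved it slightly.

- **Screw home:** The push force rose from about 2 N to about 9 N, and the finger was mostly blocked. In the last picture the wings stand at 157.2°, square to the press's measured edge (67.3°), which is the alignment I expected at home. There was no direct reading of the joint.
- **Press shift:** The lid measures about 4 mm and 3° away from its starting place.
- **Bystanders:** The jar, tub, cup and bottle show no change between the before and after top views, and the robot is clear of everything.

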